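# Unload the bearing cover from the ejector nest

### The arm

A 7-joint arm with a two-finger parallel gripper is mounted at the origin on the work surface. World frame = base frame: x ahead of the robot, y to its left, z up, the work surface at z = 0. Lengths are in m, angles in rad, forces in N, time in s.
With the tool pointing down it reaches from about 0.35 to 0.9 m from the base axis. Payload 8.1 kg.
Tool frame: the origin (TCP) lies between the finger pads; the fingertips stand 11 mm ahead of it and the grasp point (between the pads) lies 8 mm behind it; x points along the fingers, y is the direction in which the jaws open and shut, and the axes are right-handed (so a half turn about x gives the same grasp; the last joint's range is limited). The gripper opens to 92 mm and grips with 3 to 60 N. Pads are 19 mm wide; open, the fingers measure 130 mm over their backs; the gripper's body (75 mm by 190 mm) begins 47 mm behind the grasp point.
Start: joints at [-0.103, 0.434, 0.025, 1.573, -0.012, 1.134, -0.075], TCP at [0.625, -0, 0.238] pointing down, gripper open.
Joint ranges: [-2.62, 2.62], [-0.44, 2.09], [-1.27, 1.32], [0.08, 2.57], [-1.32, 4.46], [0.12, 2], [-2.74, 2.74]. Speed limits (rad/s): [2.22, 2.22, 3.01, 3.01, 3.14, 3.14, 3.14].

### API

Orientations are given as [roll, pitch, yaw] about the fixed x, y, z axes, in that order (R = Rz(yaw) Ry(pitch) Rx(roll)).
In Python, from plant import get_obs, capture, camera_model, job_done gives the robot as it stands.
- The arm moves only by the tool jog_arm, never from a script. Its argument "plan" is a list of rows, each a list of 3 entries, a list of its own where there are three numbers: the turn, a rotation vector about the tool's x, y, z in degrees, then the shift along the tool's x, y, z in mm, then the closure in counts, from 0 (fully open) to 255 (shut). A call has 1 to 8 rows; each row shifts and turns the commanded pose from where the row before left it, along the tool's axes as they then stand; what a row does not reach is not made up. A row lasts 1/12 s, in which the tool goes at most 41.7 mm and 7.16 degrees, less where a joint would pass 70% of its speed; a pose out of reach is approached as far as the arm can. A call with a gripper value outside its range is refused whole. The fingers move at their own pace and stop on an object; "squeeze" is the grip in N (left out, the last holds). Time passes only in rows, so rows that do not move let the fingers close. It gives the time, the measured TCP pose, the force and the opening at its end, in the units of the state.
- get_obs(): the state, without advancing time (a new reading comes with each control period).
- capture(name): name is "scene" or "side" or "wrist"; returns the picture (420x560x3 uint8, red, green, blue); there is no depth.
- camera_model(name): a dict with "fx", "fy", "cx", "cy" (pixels), "position" and "attitude" of the camera in the world. Camera axes: x right, y down, z forward; pixel columns grow to the right and rows downward; lengths in m; the calibration is good to about 2 mm. A picture is of the moment at which its call begins: read the wrist's pose just before it. camera_model takes no time and is no camera call; for the wrist camera it gives the pose at the moment of the call.
- job_done(): hands the job in, once; it reports no verdict.
The state is a dict: "t": time; "joints": joint angles; "joint_vel": joint speeds; "effort": joint torques, N m; "tcp_pos": TCP position; "tool_rot": TCP orientation; "contact_force": force on the tool from outside, world axes, zero at the start; "moment": the same for the moment, N m; "finger_gap": finger opening in m.
Only numpy, scipy, OpenCV 4.12 (cv2) and the standard library are available. Lean on these libraries where they do the work, as an engineer would, in place of code of your own. Each camera call takes 0.05 s, during which the arm holds its last target. There are 200 camera calls.

### The job

The bearing cover in the bench nest has been setting under the steel eye-bolt weight: lift the weight off by its eye and stand it upright, wholly on the timber board, without letting it drop. Only then swing the nest's ejector lever up to the cam's highest lift, lever straight up, so that the cover rises level out of its ring, and finish still holding the lever there (it springs back if let go) while the fitter takes the cover. Do not touch the cover yourself, and leave the bearing, tin and spanner as they are.

Things in the scene. Friction and masses are not known exactly. Their poses are not given: they have to be found in the camera images.
- weight_eye (a point): Steel weight on the cover: disc 64 mm wide, 30 mm high, with an upright eye bolt on top; 78 mm high in all, 0.7 to 0.95 kg. Point: middle of the eye's ring, on the weight's axis, 55.5 mm above its underside. z up. The ring (round bar 10 mm thick, 45 mm outside, 25 mm inside) stands in the local x-z plane: pinch its top, 17.5 mm above the point, across local y.
- board_top (a point): Timber board lying on the bench (fixed), 180 mm (local x) by 150 mm (local y), 20 mm thick; point: centre of its top face. It lies left or right of the nest, and the parts tray on the other side.
- nest: Ejector nest, a grey fixture bolted to the bench: base 170 (local x) by 150 mm, two cheeks, top plate 124 mm square and on it a ring (124 mm outside, 98 mm bore, top 98 mm above the bench) with the cover sunk in it. Origin: centre of its underside. An eccentric between the cheeks lifts a tappet under the cover. Its lever is outside, on the local -y side, at rest pointing to local -x.
- nest_seat (a point): Middle of the cover's seat: on the nest's axis, 88 mm above the bench; fixed to the nest.
- cover_center (a point): Bearing cover, aluminium, 0.35 kg: flange 94 mm wide, 9 mm thick, boss 62 mm wide and 6 mm high on top (top 103 mm above the bench at rest), spigot 60 mm wide beneath. It lies loose in the nest's ring (2 mm play). Point: on its axis, 3.5 mm above nest_seat at rest, about 14 mm above it at the highest lift. Not to be touched.
- lever_knob (a point): Centre of the black ball knob, 34 mm, on the lever's end (steel rod 12 mm thick). It moves on a circle of 140 mm radius about lever_pivot in an upright plane along the nest's local x: at rest 138 mm from the pivot towards local -x, 68 mm above the bench; straight above the pivot, at 184 mm, at the highest lift. Pinched from above across the nest's local y it turns between the fingers.
- lever_pivot (a point): Point on the lever's shaft (along the nest's local y), in the lever's plane: 77 mm from the nest's centre towards local -y, 44 mm above the bench; fixed to the nest.
- cam_lever (a joint): Angle of the lever, rad: 0 at rest on its pin (10 degrees above level), growing as it is swung up. Lift is highest at 1.396 (lever straight up) and falls again beyond; stop at 2.1. A coil spring pulls it back all the way: 0.30 N m at rest, 0.65 N m at the highest lift (5 N at the knob); the weight of lever and cover adds up to 0.4 N m near rest.
- tray_middle (a point): Steel parts tray (fixed), 160 by 130 mm, 35 mm high, with bolts and a ball bearing in it; point: its middle, 17.5 mm above the bench. Leave alone.
- bearing_center (a point): Ball bearing 52 mm wide, 15 mm high, lying loose in the tray; point: its centre. Leave alone.
- tin_center (a point): Tin of compound, 72 mm wide, 85 mm high, standing beyond the work; point: its centre. Leave alone.
- spanner: Spanner 160 mm long lying on the bench beyond the work, along its local x. Leave alone.
Not all that is in view belongs to the job. Leave any brown or orange look-alike of the part that bears weight_eye alone.

How it is judged:
By the outcome, as a careful person would: the job done as asked, in the order asked, and still so for the second after the job is handed in, while the arm keeps its last pose, push and grip.
It also fails if it takes over 61 s, if anything falls off the work surface, if the arm or the gripper's body presses on something with over 40 N, if the wrist force passes 120 N, or if a joint passes its speed limit or range.

## Working session

There is one attempt and no reset: what is moved stays moved. The work goes in short steps, Python scripts to look and compute and a tool call to move; the robot and the scene stay as the last step left them, time stands still between calls to the robot, and variables do not carry over. Pictures are saved under pics/ and viewed, about 8 in all and at most 12, crops included, and the job is handed in when it is done.

Besides the shell and the picture viewer there is one more tool, called after "Call:" in YAML: its name, and indented under it one key for each argument. jog_arm: Moves the arm, as the interface text tells. Its arguments: {"type":"object","properties":{"plan":{"type":"array","items":{"type":"array"}},"squeeze":{"type":"number"}},"required":["plan"]}

```bash
mkdir -p pics; ls; cat > h.py <<'E'
import numpy as np, cv2
from scipy.spatial.transform import Rotation as R
from plant import get_obs, capture, camera_model, job_done
def cam(n):
    m=camera_model(n); a=np.array(m["attitude"],float)
    M=a if a.shape==(3,3) else R.from_euler('xyz',a).as_matrix()
    return m,M,np.array(m["position"])
def ray(c,u,v):
    m,M,p=c; d=M@np.array([(u-m["cx"])/m["fx"],(v-m["cy"])/m["fy"],1]); return p,d/np.linalg.norm(d)
def onz(c,u,v,z):
    p,d=ray(c,u,v); return p+d*(z-p[2])/d[2]
def proj(c,P):
    m,M,p=c; q=M.T@(np.array(P)-p); return np.array([m["fx"]*q[0]/q[2]+m["cx"],m["fy"]*q[1]/q[2]+m["cy"]])
def tri(c1,uv1,c2,uv2):
    p,d=ray(c1,*uv1); q,e=ray(c2,*uv2)
    s=np.linalg.lstsq(np.c_[d,-e],q-p,rcond=None)[0]; a=p+s[0]*d;b=q+s[1]*e
    return (a+b)/2, np.linalg.norm(a-b)
def snap(n,f,s=1.4):
    im=capture(n); cv2.imwrite(f"pics/raw_{f}.png",im[:,:,::-1]); cv2.imwrite(f"pics/{f}.png",cv2.resize(im,None,fx=s,fy=s,interpolation=3)[:,:,::-1])
E
python3 - <<'E'
from h import *
o=get_obs(); print(o["t"],o["tcp_pos"],o["tool_rot"],o["finger_gap"])
for n in("scene","side","wrist"):
    print(n,camera_model(n)); snap(n,n+"1")
E
```

```text
pics
0.0 [ 6.24493370e-01 -4.67972123e-05  2.36938606e-01] [-1.49436898  1.56920025 -3.06524085] 0.09201079671715012
scene {'fx': 508.8666719113199, 'fy': 508.8666719113199, 'cx': 280.3778214466601, 'cy': 211.97917002455674, 'position': array([ 1.17391517, -0.66725543,  1.10502406]), 'attitude': array([-2.40972814, -0.00530136,  0.7070625 ])}
side {'fx': 423.5032483125208, 'fy': 423.5032483125208, 'cx': 277.66124187210363, 'cy': 211.9866803975535, 'position': array([ 0.58464788, -0.79367303,  0.66069436]), 'attitude': array([-2.15850003,  0.02439044, -0.02333374])}
wrist {'fx': 295.10299567304446, 'fy': 295.10299567304446, 'cx': 276.87905335642444, 'cy': 210.45696650705284, 'position': array([0.6255659 , 0.06889085, 0.38293974]), 'attitude': array([ 2.8844120e+00,  1.8469079e-03, -6.2223541e-04])}
```

View pics/scene1.png

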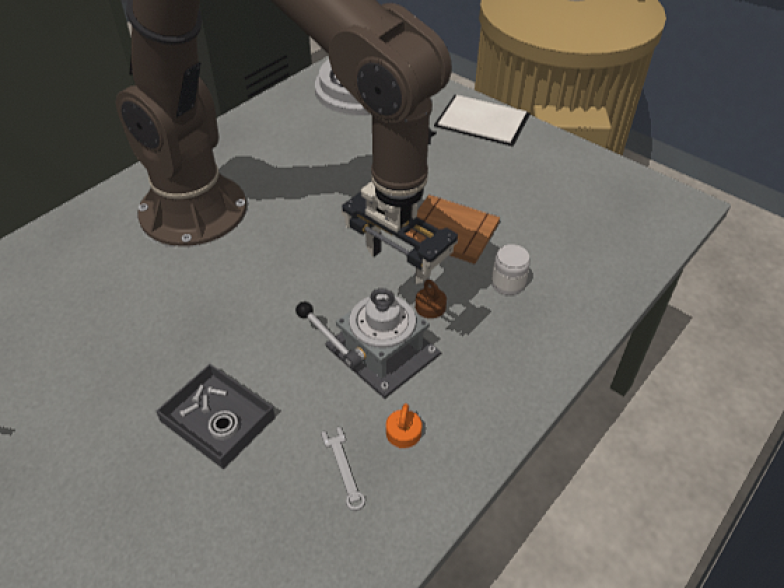

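View pics/side1.png

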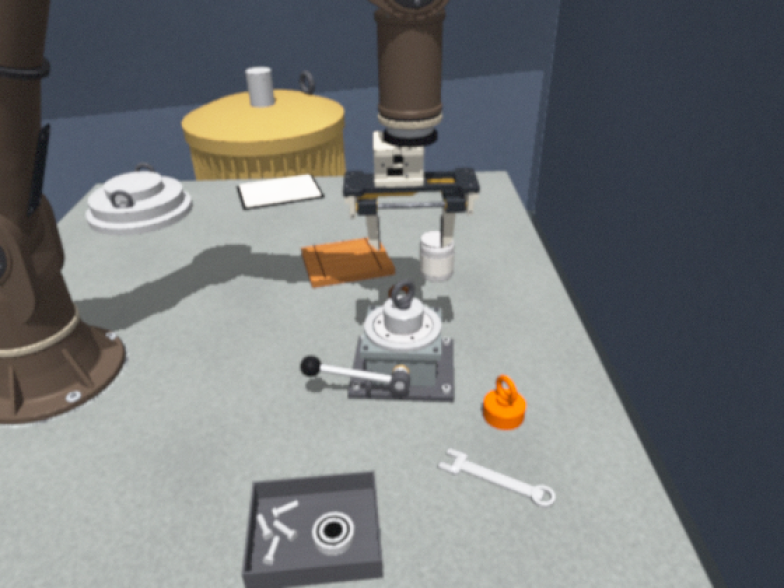

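The side view (1.4x) shows the nest at about (402,350), the knob at (311,366), the weight on the nest, and the board at (348,262) behind it. There are two decoys, one orange at (504,405) and one brown behind the nest. I'll enlarge both views.

```bash
python3 - <<'E'
from h import *
a=cv2.imread("pics/raw_side1.png")[190:290,210:343]; b=cv2.imread("pics/raw_scene1.png")[130:290,205:345]
a=cv2.resize(a,(798,600),interpolation=3); cv2.imwrite("pics/c1.png",a)
cv2.imwrite("pics/c2.png",cv2.resize(b,(525,600),interpolation=3))
E
```

```text
(no output)
```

View pics/c1.png

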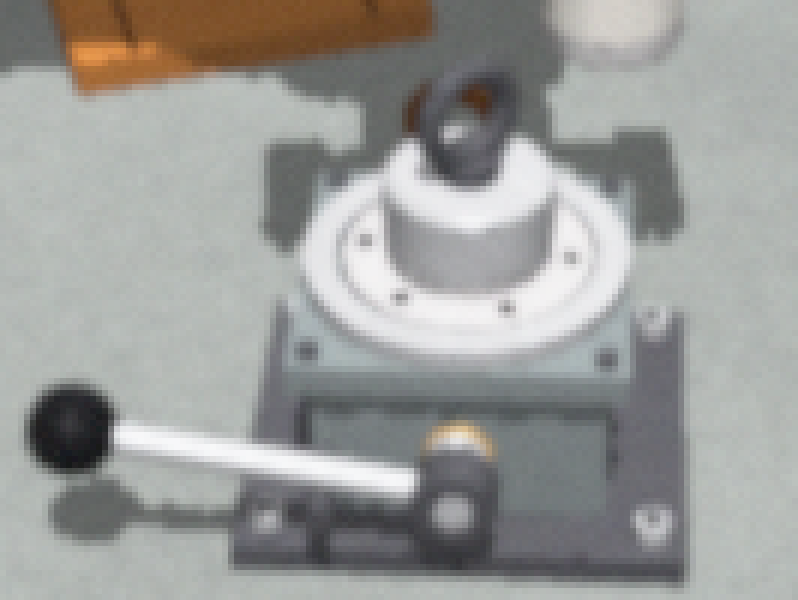

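View pics/c2.png

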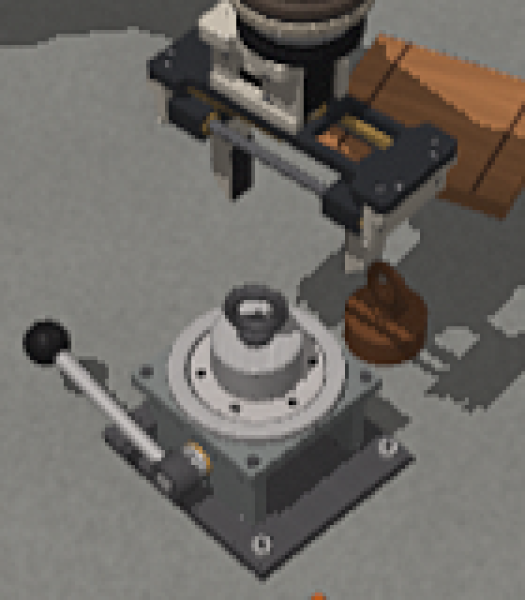

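View pics/wrist1.png

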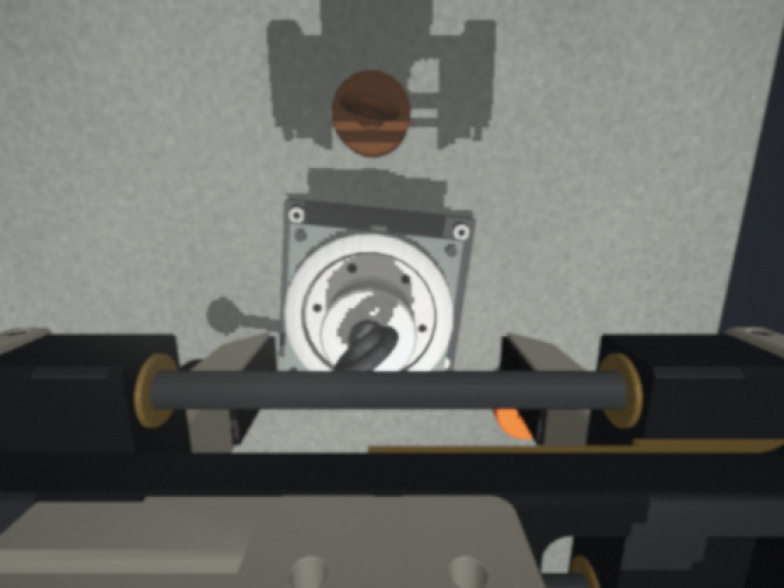

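The crops show:
- **Side (6x crop):** knob at (71,427), ring spanning x 300–634, disc at 384–556, and the front edge of the base from (232,568) to (683,582).
- **Wrist:** the nest is yawed about -6°. The eye is turned about +35° and partly hidden by the gripper bar.

Next I'll get numbers.

```bash
python3 - <<'E'
from h import *
from scipy.optimize import least_squares
S=cam("side");C=cam("scene");W=cam("wrist")
s=lambda x,y:(210+x/6-.4,190+y/6-.4); c=lambda x,y:(205+x/3.75-.4,130+y/3.75-.4); w=lambda x,y:(x/1.4,y/1.4)
k,e=tri(S,s(71,427),C,c(46,342)); print("knob",k,e)
r,e=tri(S,s(470,122),C,c(256,312)); print("eye",r,e)
# ring extremes at z=.098 ; circle
cs,cw=[],[]
for cm,pts in((S,[s(300,250),s(634,255)]),(C,[c(168,352),c(347,352)]),(W,[w(285,310),w(455,318)])):
    a=[onz(cm,*p,.098) for p in pts]; print("ring mid",(a[0]+a[1])/2,np.linalg.norm(a[0]-a[1]))
b=[onz(W,*w(296,214),.016),onz(W,*w(461,232),.016)]; print("bolts",b,np.linalg.norm(b[0]-b[1]),np.degrees(np.arctan2(*(b[1]-b[0])[1::-1])))
f=[onz(S,*s(232,568),0),onz(S,*s(683,582),0)]; print("front",f,np.linalg.norm(f[0]-f[1]),np.degrees(np.arctan2(*(f[1]-f[0])[1::-1])))
# disc side extremes on top z=.133
a=[onz(S,*s(384,180),.133),onz(S,*s(556,185),.133)];print("disc",(a[0]+a[1])/2,np.linalg.norm(a[0]-a[1]))
# board corners side (1.4x) & scene
for p in((301,248),(368,241),(394,264),(313,284)): print("board side",onz(S,p[0]/1.4,p[1]/1.4,.02))
for p in((499,214),(471,262)): print("board scene",onz(C,p[0]/1.4,p[1]/1.4,.02))
for n,p in(("tin",(437,240)),): print(n,onz(S,p[0]/1.4,p[1]/1.4,.085))
print("brown",onz(W,*w(371,112),.03),"orange",onz(S,504/1.4,405/1.4,.03))
E
```

```text
knob [ 0.46657454 -0.09358399  0.0728992 ] 0.0016888068396430436
eye [ 0.61232442 -0.03115109  0.15733748] 4.3774205678687716e-05
ring mid [ 0.61038415 -0.02953489  0.098     ] 0.12468452731416625
ring mid [ 0.60246973 -0.01874517  0.098     ] 0.12443397559117189
ring mid [ 0.61248757 -0.02053485  0.098     ] 0.12289066774855678
bolts [array([0.54490051, 0.04526391, 0.016     ]), array([0.6897805 , 0.02955393, 0.016     ])] 0.14572925489824343 -6.188652834986918
front [array([ 0.51888082, -0.09035129,  0.        ]), array([ 0.68613549, -0.10601508,  0.        ])] 0.16798654242523933 -5.350278315645714
disc [ 0.61184647 -0.0342475   0.133     ] 0.06271538458163747
board side [0.39964823 0.37726389 0.02      ]
board side [0.54970927 0.39994045 0.02      ]
board side [0.60559634 0.29331598 0.02      ]
board side [0.43922527 0.22428177 0.02      ]
board scene [0.56423306 0.43025897 0.02      ]
board scene [0.60740342 0.26349199 0.02      ]
tin [0.69391027 0.2734657  0.085     ]
brown [0.61190187 0.12554563 0.03      ] orange [ 0.75689451 -0.1489586   0.03      ]
```

Call:
jog_arm:
  plan:
    - [[0,0,0],[-20,0,0],0]
    - [[0,0,0],[-20,0,0],0]

```text
t: 0.32
tcp_pos: [0.624, -0.0001, 0.2767]
tool_rot: [-1.491, 1.567, -3.062]
contact_force: [-0.5, 0.2, 0.8]
finger_gap: 0.0918
```

```bash
python3 - <<'E'
from h import *
o=get_obs(); print(R.from_euler('xyz',o["tool_rot"]).as_matrix().round(3))
E
```

```text
[[-0.004  1.    -0.   ]
 [-0.    -0.    -1.   ]
 [-1.    -0.004  0.   ]]
```

Call:
jog_arm:
  plan:
    - [[0,0,0],[0,0,35],0]
    - [[0,0,0],[0,0,35],0]
    - [[0,0,0],[0,0,15],0]
    - [[0,0,0],[0,0,0],0]
    - [[0,0,0],[0,0,0],0]

```text
t: 0.73
tcp_pos: [0.6247, -0.0861, 0.2774]
tool_rot: [-1.583, 1.57, 3.127]
contact_force: [-0.1, 1.4, -0.1]
finger_gap: 0.0918
```

```bash
python3 - <<'E'
from h import *
c=cam("wrist"); np.save("w2.npy",np.r_[c[2],c[1].ravel()]); snap("wrist","wrist2",1)
print(c[2],get_obs()["tcp_pos"])
im=cv2.imread("pics/raw_wrist2.png"); cv2.imwrite("pics/w2.png",cv2.resize(im[40:250,110:390],(800,600),interpolation=3))
E
```

```text
[ 0.62575233 -0.01715421  0.42333826] [ 0.62486768 -0.08436524  0.27740645]
```

View pics/w2.png

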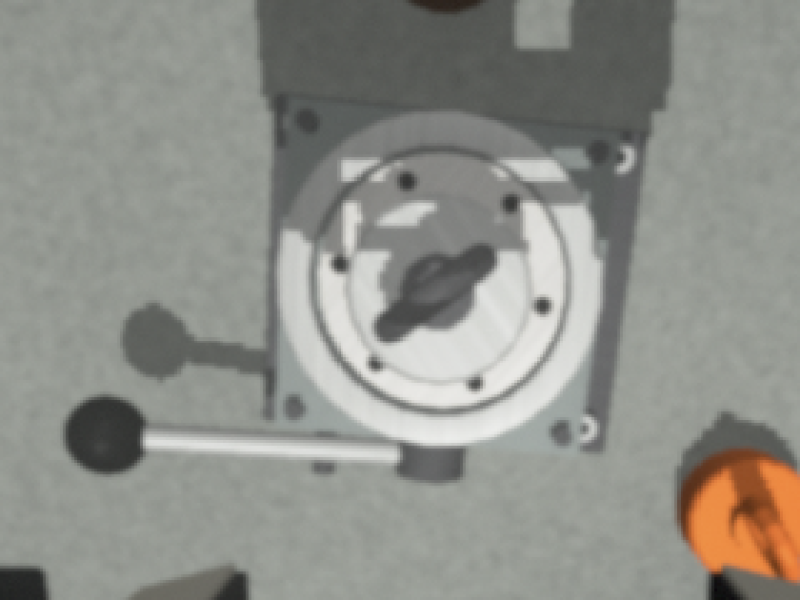

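The near wrist view shows the ring centred at (440,278), the disc at (440,287), the eye running from (387,328) to (482,260), and the knob at (105,435). The tappet plate holes agree with a nest yaw of about -6°.

```bash
python3 - <<'E'
from h import *
a=np.load("w2.npy"); W=(camera_model("wrist"),a[3:].reshape(3,3),a[:3])
w=lambda x,y:(110+x/2.857-.3,40+y/2.857-.3)
for n,p,z in(("ring",(440,278),.098),("cover",(440,279.5),.097),("disc",(440,287),.133),("eyemid",(434.5,294),.1585),("knob",(105,435),.068)): print(n,onz(W,*w(*p),z))
p=[onz(W,*w(387,328),.1585),onz(W,*w(482,260),.1585)]; print(p,np.linalg.norm(p[0]-p[1]),np.degrees(np.arctan2(*(p[1]-p[0])[1::-1])))
h=[onz(W,*w(*q),.086) for q in((306,120),(598,153),(294,405),(562,432))]
for i,j in((0,1),(2,3),(2,0),(3,1)): print(np.degrees(np.arctan2(*(h[j]-h[i])[1::-1])),np.linalg.norm(h[j]-h[i]))
print(np.mean(h,0))
o=get_obs(); print(o["tcp_pos"]);print(R.from_euler('xyz',o["tool_rot"]).as_matrix().round(3))
S=cam("side");print("side of est eye",proj(S,(.612,-.028,.1585)),"knob",proj(S,(.466,-.091,.068)))
E
```

```text
ring [ 0.61131139 -0.02137932  0.098     ]
cover [ 0.61125919 -0.02193937  0.097     ]
disc [ 0.61282314 -0.0238515   0.133     ]
eyemid [ 0.61224419 -0.02534457  0.1585    ]
knob [ 0.46535368 -0.08669784  0.068     ]
[array([ 0.59738308, -0.03555873,  0.1585    ]), array([ 0.62680944, -0.01533375,  0.1585    ])] 0.03570659276696178 34.501052510171014
-6.19310748090807 0.10939917920279203
-5.988453449292063 0.1089375453784628
84.28178232354799 0.1071387572125637
84.03536864979866 0.10674681412855008
[ 0.61078608 -0.02356676  0.086     ]
[ 0.62486768 -0.08436524  0.27740645]
[[-0.001  1.    -0.   ]
 [ 0.001 -0.    -1.   ]
 [-1.    -0.001 -0.001]]
side of est eye [287.70782306 208.68052446] knob [221.73837718 262.04918682]
```

Call:
jog_arm:
  plan:
    - [[7,0,0],[0,0,0],0]
    - [[7,0,0],[0,0,0],0]
    - [[7,0,0],[0,0,0],0]
    - [[7,0,0],[0,0,0],0]
    - [[7,0,0],[0,0,0],0]
    - [[7,0,0],[0,0,0],0]
    - [[7,0,0],[0,0,0],0]
    - [[6.3,0,0],[0,0,0],0]

```text
t: 1.45
tcp_pos: [0.6251, -0.0826, 0.2775]
tool_rot: [-1.89, 1.57, 1.854]
contact_force: [-0.4, -0.2, 1.4]
finger_gap: 0.0923
```

```bash
cat >> h.py <<'E'
def delta(T):
    o=get_obs(); M=R.from_euler('xyz',o["tool_rot"]).as_matrix()
    print("t",round(o["t"],2),"tcp",o["tcp_pos"].round(4),"q",np.round(o["joints"],2),"jawyaw",np.degrees(np.arctan2(M[1,1],M[0,1])).round(2),"xaxis",M[:,0].round(3),"F",np.round(o["contact_force"],1),"gap",round(o["finger_gap"],4))
    print("tool shift mm",(1000*M.T@(np.array(T)-o["tcp_pos"])).round(1))
E
python3 -c "
from h import *
delta((.6125,-.0255,.225))"
```

```text
t 1.45 tcp [ 0.6251 -0.0826  0.2775] q [-0.13  0.42  0.26  1.52 -0.11  1.22 -0.82] jawyaw -55.49 xaxis [-0.     0.001 -1.   ] F [-0.4 -0.2  1.4] gap 0.0923
tool shift mm [ 52.6 -54.2 -21.9]
```

Call:
jog_arm:
  plan:
    - [[0,0,0],[17,-27,-11],0]
    - [[0,0,0],[17,-27,-11],0]
    - [[0,0,0],[18,0,0],0]
    - [[0,0,0],[0,0,0],0]
    - [[0,0,0],[0,0,0],0]
    - [[0,0,0],[0,0,0],0]

```text
t: 1.95
tcp_pos: [0.6129, -0.0283, 0.2267]
tool_rot: [2.199, 1.57, -0.337]
contact_force: [0.6, -0.2, 0.8]
finger_gap: 0.0918
```

```bash
python3 -c "
from h import *
delta((.6125,-.0255,.168))
snap('wrist','w3',1); snap('side','s3',1)
a=cv2.imread('pics/raw_w3.png')[100:400,130:430]; b=cv2.imread('pics/raw_side1.png')
b=cv2.imread('pics/raw_s3.png')[160:260,235:335]
cv2.imwrite('pics/c3.png',np.hstack([cv2.resize(a,(400,400)),cv2.resize(b,(400,400),interpolation=3)]))
"
```

```text
t 1.95 tcp [ 0.6129 -0.0283  0.2267] q [-0.21  0.43  0.24  1.63 -0.11  1.1  -0.91] jawyaw -55.31 xaxis [ 0.001 -0.    -1.   ] F [ 0.6 -0.2  0.8] gap 0.0918
tool shift mm [58.7 -2.6 -1.2]
```

View pics/c3.png

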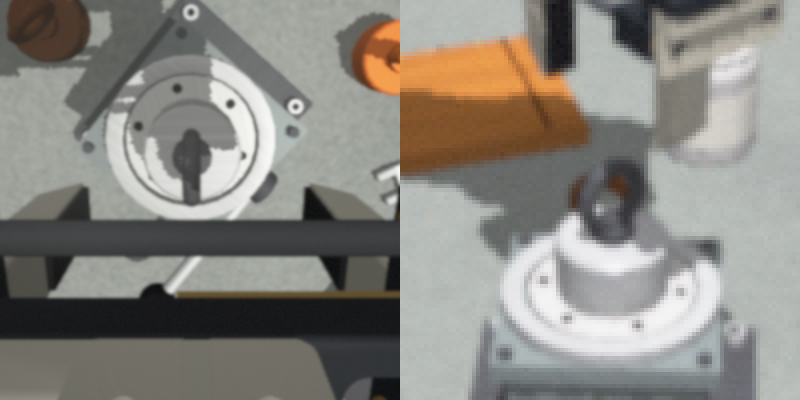

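The wrist view shows the eye bar running straight down the image, in line with the jaw-normal. Its column is about 190/400, and the jaws' middle is about 196, so it is slightly off-centre. I'll check that against the estimate.

```bash
python3 -c "
from h import *
W=cam('wrist'); u=lambda p:((p-[130,100])*4/3).round(1)
print(u(proj(W,(.6125,-.0255,.176))),u(proj(W,(.6125,-.0255,.137))))
o=get_obs();M=R.from_euler('xyz',o['tool_rot']).as_matrix(); print(u(proj(W,(.6125,-.0255,.176)+.003*M[:,1])))
"
```

```text
[190.3 176.7] [191.1 156.4]
[196.  176.7]
```

Call:
jog_arm:
  plan:
    - [[0,0,0],[15,-2.5,-1],60]
    - [[0,0,0],[15,0,0],60]
    - [[0,0,0],[15,0,0],60]
    - [[0,0,0],[13.5,0,0],60]
    - [[0,0,0],[0,0,0],60]
    - [[0,0,0],[0,0,0],60]

```text
t: 2.55
tcp_pos: [0.6119, -0.0261, 0.1676]
tool_rot: [0.499, 1.571, -2.038]
contact_force: [-0.0, -0.8, 0.8]
finger_gap: 0.0705
```

```bash
python3 -c "
from h import *
delta((.6125,-.0255,.168))"
```

```text
t 2.55 tcp [ 0.6119 -0.0261  0.1676] q [-0.2   0.48  0.22  1.7  -0.12  0.97 -0.9 ] jawyaw -55.36 xaxis [-0. -0. -1.] F [-0.  -0.8  0.8] gap 0.0705
tool shift mm [-0.4 -0.2 -0.8]
```

Close gently at first, then squeeze.

Call:
jog_arm:
  plan:
    - [[0,0,0],[0,0,0],255]
    - [[0,0,0],[0,0,0],255]
    - [[0,0,0],[0,0,0],255]
    - [[0,0,0],[0,0,0],255]
    - [[0,0,0],[0,0,0],255]
    - [[0,0,0],[0,0,0],255]
    - [[0,0,0],[0,0,0],255]
    - [[0,0,0],[0,0,0],255]
  squeeze: 15

```text
t: 3.22
tcp_pos: [0.6117, -0.0255, 0.1673]
tool_rot: [2.459, 1.571, -0.077]
contact_force: [0.7, -0.6, -0.4]
finger_gap: 0.0216
```

Call:
jog_arm:
  plan:
    - [[0,0,0],[0,0,0],255]
    - [[0,0,0],[0,0,0],255]
    - [[0,0,0],[0,0,0],255]
    - [[0,0,0],[0,0,0],255]
    - [[0,0,0],[-3,0,0],255]
    - [[0,0,0],[-4,0,0],255]
    - [[0,0,0],[0,0,0],255]
  squeeze: 50

```text
t: 3.8
tcp_pos: [0.6114, -0.0253, 0.1743]
tool_rot: [-0.811, 1.57, 2.936]
contact_force: [1.1, -0.1, -8.0]
finger_gap: 0.0087
```

The weight is lifted (8 N). Next I raise it and travel toward the board.

Call:
jog_arm:
  plan:
    - [[0,0,0],[-10,0,0],255]
    - [[0,0,0],[-18,0,0],255]
    - [[0,0,0],[-18,0,0],255]
    - [[0,0,0],[-18,0,0],255]
    - [[0,0,0],[-14,-8,0],255]
    - [[0,0,0],[-8,-16,0],255]
    - [[0,0,0],[0,-24,0],255]
    - [[0,0,0],[0,-28,0],255]

```text
t: 4.47
tcp_pos: [0.5686, 0.0362, 0.2614]
tool_rot: [2.268, 1.569, -0.271]
contact_force: [-0.6, 0.3, -8.3]
finger_gap: 0.0087
```

Call:
jog_arm:
  plan:
    - [[0,0,0],[0,-30,0],255]
    - [[0,0,0],[0,-30,0],255]
    - [[0,0,0],[0,-30,0],255]
    - [[0,0,0],[0,-30,0],255]
    - [[0,0,0],[0,-30,0],255]
    - [[0,0,0],[0,-30,0],255]
    - [[0,0,0],[0,-30,0],255]
    - [[0,0,0],[0,-24,0],255]

```text
t: 5.13
tcp_pos: [0.4334, 0.2313, 0.2609]
tool_rot: [-1.804, 1.57, 1.945]
contact_force: [0.2, 1.1, -7.2]
finger_gap: 0.0086
```

Call:
jog_arm:
  plan:
    - [[0,0,0],[0,-18,0],255]
    - [[0,0,0],[0,-10,0],255]
    - [[0,0,0],[0,0,0],255]
    - [[0,0,0],[0,0,0],255]
    - [[0,0,0],[0,0,0],255]

```text
t: 5.55
tcp_pos: [0.4203, 0.251, 0.2604]
tool_rot: [1.587, 1.57, -0.951]
contact_force: [-0.2, -1.3, -8.2]
finger_gap: 0.0088
```

```bash
python3 -c "
from h import *
delta((.5,.33,.25))
snap('wrist','w4',1); a=cv2.imread('pics/raw_w4.png'); b=cv2.imread('pics/raw_side1.png')[160:215,205:295]
snap('side','s4',1); b=cv2.imread('pics/raw_s4.png')[60:260,180:320]
cv2.imwrite('pics/c4.png',np.hstack([a[:400],cv2.resize(b,(240,343))if 0 else cv2.copyMakeBorder(cv2.resize(b,(240,343)),0,57,0,0,cv2.BORDER_CONSTANT)]))
"
```

```text
t 5.55 tcp [0.4203 0.251  0.2604] q [-0.71  0.19  0.08  1.87 -0.02  1.08 -1.6 ] jawyaw -55.41 xaxis [ 0.001 -0.001 -1.   ] F [-0.2 -1.3 -8.2] gap 0.0088
tool shift mm [  10.4  -19.8 -110.5]
```

View pics/c4.png

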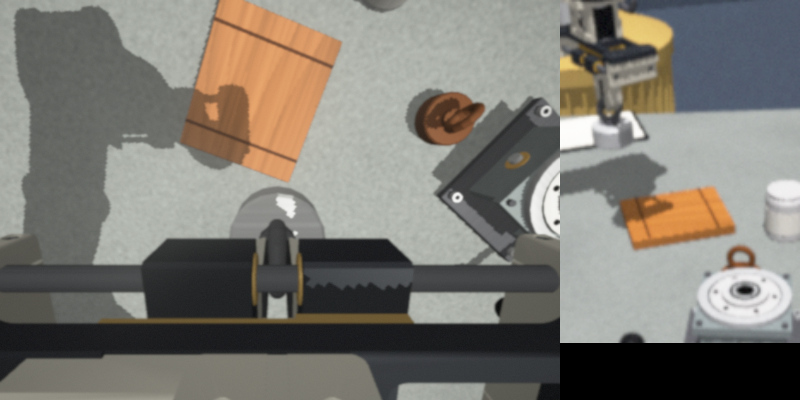

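The weight hangs in the gripper, and the board corners are visible at (342,42), (289,181) and (181,143).

```bash
python3 -c "
from h import *
W=cam('wrist'); p=[onz(W,*q,.02) for q in((342,42),(289,181),(181,143))]
print(p,np.linalg.norm(p[0]-p[1]),np.linalg.norm(p[1]-p[2])); c=(p[0]+p[2])/2; print(c)
S=cam('side'); print(proj(S,c))
delta((c[0],c[1],.2604))"
```

```text
[array([0.60570887, 0.28585831, 0.02      ]), array([0.43557347, 0.24241656, 0.02      ]), array([0.3974295 , 0.38409269, 0.02      ])] 0.1755939646173378 0.14672112538247017
[0.50156919 0.3349755  0.02      ]
[246.98502023 182.7679677 ]
t 5.65 tcp [0.4202 0.2511 0.2603] q [-0.71  0.19  0.08  1.87 -0.02  1.08 -1.6 ] jawyaw -55.44 xaxis [ 0.    -0.001 -1.   ] F [ 0.4 -0.3 -7.7] gap 0.0085
tool shift mm [-1.000e-01 -2.300e+01 -1.146e+02]
```

Call:
jog_arm:
  plan:
    - [[0,0,0],[0,-3,-12],255]
    - [[0,0,0],[0,-4,-20],255]
    - [[0,0,0],[0,-4,-22],255]
    - [[0,0,0],[0,-4,-22],255]
    - [[0,0,0],[0,-4,-20],255]
    - [[0,0,0],[0,-4,-12],255]
    - [[0,0,0],[10,0,-6.5],255]
    - [[0,0,0],[20,0,0],255]

```text
t: 6.32
tcp_pos: [0.5031, 0.3375, 0.2312]
tool_rot: [3.119, 1.566, 0.582]
contact_force: [1.2, 0.4, -8.2]
finger_gap: 0.0083
```

Call:
jog_arm:
  plan:
    - [[0,0,0],[25,0,0],255]
    - [[0,0,0],[25,0,0],255]
    - [[0,0,0],[25,0,0],255]
    - [[0,0,0],[25,0,0],255]
    - [[0,0,0],[20,0,0],255]
    - [[0,0,0],[12,0,0],255]
    - [[0,0,0],[4,0,0],255]
    - [[0,0,0],[0,0,0],255]

```text
t: 6.98
tcp_pos: [0.5002, 0.3356, 0.0933]
tool_rot: [0.212, 1.569, -2.325]
contact_force: [-0.8, -0.1, -7.5]
finger_gap: 0.0087
```

Call:
jog_arm:
  plan:
    - [[0,0,0],[1,0,0],255]
    - [[0,0,0],[1,0,0],255]
    - [[0,0,0],[1,0,0],255]
    - [[0,0,0],[0,0,0],255]
    - [[0,0,0],[0,0,0],255]

```text
t: 7.4
tcp_pos: [0.5006, 0.3367, 0.0918]
tool_rot: [-3.07, 1.57, 0.678]
contact_force: [0.2, 0.4, -7.1]
finger_gap: 0.0088
```

Call:
jog_arm:
  plan:
    - [[0,0,0],[1,0,0],255]
    - [[0,0,0],[1,0,0],255]
    - [[0,0,0],[1,0,0],255]
    - [[0,0,0],[0,0,0],255]
    - [[0,0,0],[0,0,0],255]

```text
t: 7.82
tcp_pos: [0.5003, 0.3365, 0.0881]
tool_rot: [0.214, 1.571, -2.322]
contact_force: [-0.3, -0.2, -7.4]
finger_gap: 0.0088
```

Call:
jog_arm:
  plan:
    - [[0,0,0],[1,0,0],255]
    - [[0,0,0],[1,0,0],255]
    - [[0,0,0],[0,0,0],255]
    - [[0,0,0],[0,0,0],255]

```text
t: 8.15
tcp_pos: [0.5004, 0.3365, 0.0861]
tool_rot: [0.252, 1.571, -2.284]
contact_force: [-0.1, 0.1, -8.1]
finger_gap: 0.009
```

Call:
jog_arm:
  plan:
    - [[0,0,0],[1,0,0],255]
    - [[0,0,0],[0,0,0],255]
    - [[0,0,0],[0,0,0],255]

```text
t: 8.4
tcp_pos: [0.5004, 0.3365, 0.0852]
tool_rot: [0.545, 1.571, -1.991]
contact_force: [-0.6, -0.2, -8.2]
finger_gap: 0.0087
```

Call:
jog_arm:
  plan:
    - [[0,0,0],[1,0,0],255]
    - [[0,0,0],[0,0,0],255]
    - [[0,0,0],[0,0,0],255]

```text
t: 8.65
tcp_pos: [0.5004, 0.3367, 0.0843]
tool_rot: [-2.83, 1.571, 0.918]
contact_force: [-0.1, 0.6, -7.4]
finger_gap: 0.0093
```

Call:
jog_arm:
  plan:
    - [[0,0,0],[1,0,0],255]
    - [[0,0,0],[0,0,0],255]
    - [[0,0,0],[0,0,0],255]

```text
t: 8.9
tcp_pos: [0.5006, 0.3369, 0.0842]
tool_rot: [-2.832, 1.57, 0.916]
contact_force: [-3.7, -1.1, 5.0]
finger_gap: 0.0086
```

Call:
jog_arm:
  plan:
    - [[0,0,0],[0.7,0,0],255]
    - [[0,0,0],[0,0,0],255]
    - [[0,0,0],[0,0,0],255]

```text
t: 9.15
tcp_pos: [0.5006, 0.3369, 0.0841]
tool_rot: [-2.839, 1.569, 0.909]
contact_force: [-5.8, -2.1, 12.2]
finger_gap: 0.0087
```

Down. I'll ease off the press, soften the grip, then open.

Call:
jog_arm:
  plan:
    - [[0,0,0],[-0.9,0,0],255]
    - [[0,0,0],[0,0,0],255]
    - [[0,0,0],[0,0,0],255]
    - [[0,0,0],[0,0,0],255]
  squeeze: 8

```text
t: 9.48
tcp_pos: [0.5007, 0.337, 0.0839]
tool_rot: [-2.947, 1.57, 0.8]
contact_force: [-1.8, 0.6, 6.0]
finger_gap: 0.0101
```

Call:
jog_arm:
  plan:
    - [[0,0,0],[0,0,0],210]
    - [[0,0,0],[0,0,0],180]
    - [[0,0,0],[0,0,0],130]
    - [[0,0,0],[0,0,0],90]
    - [[0,0,0],[0,0,0],60]
    - [[0,0,0],[0,0,0],60]
    - [[0,0,0],[0,0,0],60]
    - [[0,0,0],[0,0,0],60]

```text
t: 10.15
tcp_pos: [0.5004, 0.3365, 0.0834]
tool_rot: [1.921, 1.571, -0.615]
contact_force: [-0.1, -0.6, 0.5]
finger_gap: 0.0584
```

Call:
jog_arm:
  plan:
    - [[0,0,0],[-15,0,0],60]
    - [[0,0,0],[-25,0,0],60]
    - [[0,0,0],[-35,0,0],60]
    - [[0,0,0],[-40,0,0],60]
    - [[0,0,0],[-40,0,0],60]
    - [[0,0,0],[0,0,0],60]
    - [[0,0,0],[0,0,0],60]

```text
t: 10.73
tcp_pos: [0.5017, 0.3374, 0.2412]
tool_rot: [-3.073, 1.565, 0.674]
contact_force: [0.2, 0.9, 0.0]
finger_gap: 0.0701
```

```bash
python3 -c "
from h import *
delta((.4655,-.0872,.15))
snap('side','s5',1); snap('wrist','w5',1); a=cv2.imread('pics/raw_s5.png')[130:290,190:340];b=cv2.imread('pics/raw_w5.png')
cv2.imwrite('pics/c5.png',np.hstack([cv2.resize(a,(400,427)),cv2.resize(b,None,fx=.7,fy=427/420)]))
"
```

```text
t 10.73 tcp [0.5017 0.3374 0.2412] q [-0.74  0.39  0.08  1.63 -0.03  1.11 -1.61] jawyaw -55.31 xaxis [ 0.004  0.003 -1.   ] F [0.2 0.9 0. ] gap 0.0701
tool shift mm [ 89.6 328.6 271.9]
```

View pics/c5.png

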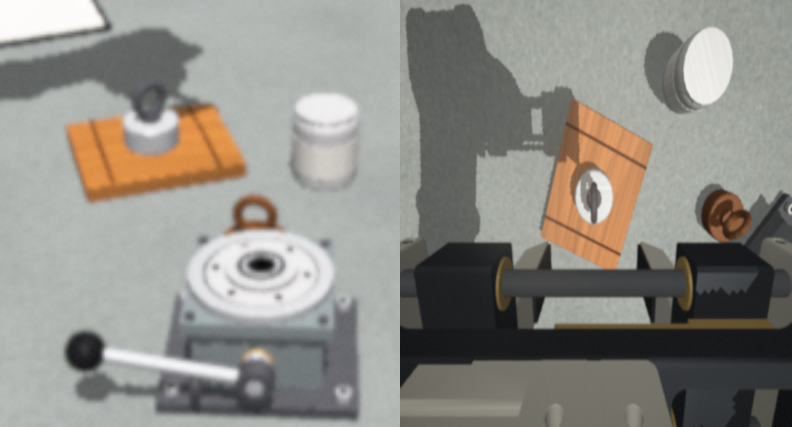

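The weight stands upright in mid-board and the cover is clear. Next is the lever.

Call:
jog_arm:
  plan:
    - [[0,0,0],[0,15,16],60]
    - [[0,0,0],[0,26,29],60]
    - [[0,0,0],[0,26,29],60]
    - [[0,0,0],[0,26,29],60]
    - [[0,0,0],[0,26,29],60]
    - [[0,0,0],[0,26,29],60]
    - [[0,0,0],[0,26,29],60]
    - [[0,0,0],[0,26,29],60]

```text
t: 11.5
tcp_pos: [0.4306, 0.048, 0.2369]
tool_rot: [-0.341, 1.568, -2.877]
contact_force: [1.6, -0.6, -0.2]
finger_gap: 0.07
```

Call:
jog_arm:
  plan:
    - [[0,0,0],[0,26,29],60]
    - [[0,0,0],[0,26,29],60]
    - [[0,0,0],[0,26,29],60]
    - [[0,0,0],[0,10,15],60]
    - [[0,0,0],[0,0,0],60]
    - [[7,0,0],[0,0,0],60]
    - [[7,0,0],[0,0,0],60]

```text
t: 12.08
tcp_pos: [0.3979, -0.0802, 0.2372]
tool_rot: [-0.376, 1.568, 3.121]
contact_force: [-1.0, -0.2, -0.7]
finger_gap: 0.0704
```

Call:
jog_arm:
  plan:
    - [[7,0,0],[0,0,0],60]
    - [[7,0,0],[0,0,0],60]
    - [[7,0,0],[0,0,0],60]
    - [[5.7,0,0],[0,0,0],60]
    - [[0,0,0],[0,0,0],60]
    - [[0,0,0],[0,0,0],60]
    - [[0,0,0],[0,0,0],60]

```text
t: 12.67
tcp_pos: [0.3984, -0.0801, 0.2378]
tool_rot: [0.171, 1.569, -3.072]
contact_force: [1.0, -0.5, -0.2]
finger_gap: 0.0706
```

```bash
python3 -c "
from h import *
delta((.4655,-.0872,.15))
W=cam('wrist'); print(proj(W,(.4655,-.0865,.068)))
"
```

```text
t 12.67 tcp [ 0.3984 -0.0801  0.2378] q [-0.26  0.06  0.35  2.08 -0.02  1.   -1.57] jawyaw -95.77 xaxis [-0.001 -0.    -1.   ] F [ 1.  -0.5 -0.2] gap 0.0706
tool shift mm [ 87.7   0.3 -67.6]
[277.30499488 133.99650506]
```

```bash
python3 -c "
from h import *
snap('wrist','w6',1); im=cv2.imread('pics/raw_w6.png')
cv2.imwrite('pics/c6.png',cv2.resize(im[0:240,120:440],(800,600),interpolation=3))
"
```

```text
(no output)
```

View pics/c6.png

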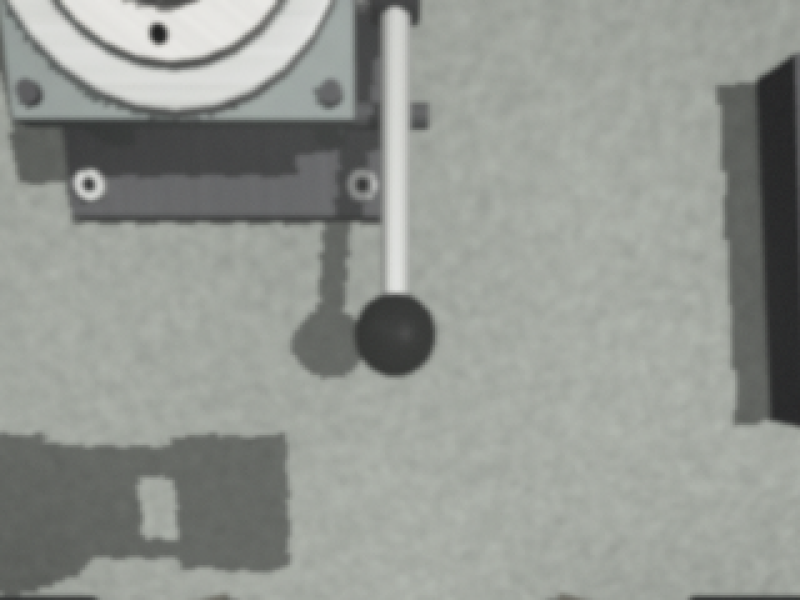

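The knob is at raw (278,134) against the predicted (277.3,134), so the estimate holds. Descending.

Call:
jog_arm:
  plan:
    - [[0,0,0],[20,0,-22],60]
    - [[0,0,0],[20,0,-23],60]
    - [[0,0,0],[25,0,-22.5],60]
    - [[0,0,0],[30,0,0],60]
    - [[0,0,0],[30,0,0],60]
    - [[0,0,0],[20,0,0],60]
    - [[0,0,0],[0,0,0],60]
    - [[0,0,0],[0,0,0],60]

```text
t: 13.38
tcp_pos: [0.4651, -0.0876, 0.0929]
tool_rot: [0.126, 1.568, -3.119]
contact_force: [0.6, -0.0, 0.1]
finger_gap: 0.0702
```

```bash
python3 -c "
from h import *
delta((.4655,-.0868,.060))
"
```

```text
t 13.38 tcp [ 0.4651 -0.0876  0.0929] q [-0.17  0.39  0.31  2.12 -0.19  0.66 -1.4 ] jawyaw -95.95 xaxis [-0.003 -0.    -1.   ] F [ 0.6 -0.   0.1] gap 0.0702
tool shift mm [32.9 -0.8 -0.4]
```

Call:
jog_arm:
  plan:
    - [[0,0,0],[15,-0.8,-0.4],60]
    - [[0,0,0],[12,0,0],60]
    - [[0,0,0],[6,0,0],60]
    - [[0,0,0],[0,0,0],60]
    - [[0,0,0],[0,0,0],60]

```text
t: 13.8
tcp_pos: [0.4669, -0.0869, 0.0614]
tool_rot: [-3.006, 1.57, 0.031]
contact_force: [0.2, -0.2, 0.2]
finger_gap: 0.0702
```

Call:
jog_arm:
  plan:
    - [[0,0,0],[0,0,0],255]
    - [[0,0,0],[0,0,0],255]
    - [[0,0,0],[0,0,0],255]
    - [[0,0,0],[0,0,0],255]
    - [[0,0,0],[0,0,0],255]
    - [[0,0,0],[0,0,0],255]
    - [[0,0,0],[0,0,0],255]
    - [[0,0,0],[0,0,0],255]
  squeeze: 12

```text
t: 14.47
tcp_pos: [0.4663, -0.0876, 0.0605]
tool_rot: [1.831, 1.57, -1.416]
contact_force: [-0.9, -6.6, 0.2]
finger_gap: 0.0329
```

Call:
jog_arm:
  plan:
    - [[0,0,0],[0,0,0],255]
    - [[0,0,0],[0,0,0],255]
    - [[0,0,0],[0,0,0],255]
  squeeze: 40

```text
t: 14.72
tcp_pos: [0.4663, -0.0877, 0.0605]
tool_rot: [1.819, 1.57, -1.428]
contact_force: [-0.8, -5.6, 0.9]
finger_gap: 0.0323
```

```bash
python3 -c "
from h import *
delta((.4655,-.0868,.060))
o=get_obs();M=R.from_euler('xyz',o['tool_rot']).as_matrix()
p=np.array([.4655,-.0868,.068]); lx=np.array([np.cos(np.radians(-6.05)),np.sin(np.radians(-6.05)),0]); pv=p+.138*lx; pv[2]=.044
prev=p
for a in np.radians(np.r_[0:81:5]):
    th=np.radians(10)+a; q=pv+.140*(-np.cos(th)*lx+np.sin(th)*np.array([0,0,1])); print(round(np.degrees(a)),q.round(4),(1000*M.T@(q-prev)).round(1)); prev=q
"
```

```text
t 14.72 tcp [ 0.4663 -0.0877  0.0605] q [-0.15  0.45  0.29  2.14 -0.22  0.58 -1.38] jawyaw -96.05 xaxis [ 0.    -0.001 -1.   ] F [-0.8 -5.6  0.9] gap 0.0323
tool shift mm [ 0.5 -0.8  0.9]
0 [ 0.4656 -0.0868  0.0683] [-0.3  0.  -0.1]
5 [ 0.4683 -0.0871  0.0802] [-11.9   0.   -2.6]
10 [ 0.4719 -0.0875  0.0919] [-11.6   0.   -3.7]
15 [ 0.4766 -0.088   0.1032] [-11.3   0.   -4.7]
20 [ 0.4822 -0.0886  0.114 ] [-10.8   0.   -5.6]
25 [ 0.4887 -0.0893  0.1243] [-10.3   0.   -6.6]
30 [ 0.4961 -0.09    0.134 ] [-9.7  0.  -7.4]
35 [ 0.5043 -0.0909  0.143 ] [-9.   0.  -8.3]
40 [ 0.5132 -0.0919  0.1512] [-8.2  0.  -9. ]
45 [ 0.5229 -0.0929  0.1587] [-7.4  0.  -9.7]
50 [ 0.5331 -0.094   0.1652] [ -6.6   0.  -10.3]
55 [ 0.5439 -0.0951  0.1709] [ -5.6   0.  -10.8]
60 [ 0.5551 -0.0963  0.1756] [ -4.7   0.  -11.3]
65 [ 0.5667 -0.0975  0.1792] [ -3.7   0.  -11.6]
70 [ 0.5786 -0.0988  0.1819] [ -2.6   0.  -11.9]
75 [ 0.5906 -0.1001  0.1835] [ -1.6   0.  -12.1]
80 [ 0.6027 -0.1013  0.184 ] [ -0.5   0.  -12.2]
```

Call:
jog_arm:
  plan:
    - [[0,0,0],[-6,0.4,-1.2],255]
    - [[0,0,0],[-5.9,0.4,-1.4],255]
    - [[0,0,0],[-5.8,0,-1.8],255]
    - [[0,0,0],[-5.8,0,-1.9],255]
    - [[0,0,0],[-11.3,0,-4.7],255]
    - [[0,0,0],[-10.8,0,-5.6],255]
    - [[0,0,0],[0,0,0],255]

```text
t: 15.3
tcp_pos: [0.4829, -0.0894, 0.1075]
tool_rot: [-1.167, 1.571, 1.87]
contact_force: [-2.0, -3.9, -6.5]
finger_gap: 0.0324
```

```bash
python3 -c "
from h import *
delta((.4822,-.0886,.106))
"
```

```text
t 15.3 tcp [ 0.4829 -0.0894  0.1075] q [-0.17  0.39  0.32  2.06 -0.18  0.71 -1.41] jawyaw -95.99 xaxis [-0.  0. -1.] F [-2.  -3.9 -6.5] gap 0.0324
tool shift mm [ 1.5 -0.7  0.8]
```

Tracking the arc well. Continuing.

Call:
jog_arm:
  plan:
    - [[0,0,0],[-10.3,0,-6.6],255]
    - [[0,0,0],[-9.7,0,-7.4],255]
    - [[0,0,0],[-9,0,-8.3],255]
    - [[0,0,0],[-8.2,0,-9],255]
    - [[0,0,0],[-7.4,0,-9.7],255]
    - [[0,0,0],[-6.6,0,-10.3],255]
    - [[0,0,0],[0,0,0],255]

```text
t: 15.88
tcp_pos: [0.5331, -0.0946, 0.1576]
tool_rot: [-0.113, 1.568, 2.924]
contact_force: [-9.3, -0.5, 3.5]
finger_gap: 0.0322
```

```bash
python3 -c "
from h import *
delta((.5331,-.0940,.1572))
"
```

```text
t 15.88 tcp [ 0.5331 -0.0946  0.1576] q [-0.18  0.39  0.34  1.9  -0.17  0.88 -1.43] jawyaw -95.99 xaxis [-0.003  0.001 -1.   ] F [-9.3 -0.5  3.5] gap 0.0322
tool shift mm [ 0.4 -0.6  0.1]
```

Call:
jog_arm:
  plan:
    - [[0,0,0],[-5.6,0,-10.8],255]
    - [[0,0,0],[-4.7,0,-11.3],255]
    - [[0,0,0],[-3.7,0,-11.6],255]
    - [[0,0,0],[-2.6,0,-11.9],255]
    - [[0,0,0],[-1.6,0,-12.1],255]
    - [[0,0,0],[-0.5,0,-12.2],255]
    - [[0,0,0],[0,0,0],255]
    - [[0,0,0],[0,0,0],255]

```text
t: 16.55
tcp_pos: [0.6031, -0.1017, 0.1766]
tool_rot: [-0.831, 1.57, 2.206]
contact_force: [-5.6, -0.3, 9.9]
finger_gap: 0.0318
```

```bash
python3 -c "
from h import *
delta((.6027,-.1013,.176))
snap('side','s7',1); a=cv2.imread('pics/raw_s7.png')[150:290,205:365]
cv2.imwrite('pics/c7.png',cv2.resize(a,(685,600),interpolation=3))
"
```

```text
t 16.55 tcp [ 0.6031 -0.1017  0.1766] q [-0.16  0.48  0.34  1.7  -0.19  0.99 -1.42] jawyaw -95.99 xaxis [-0.001  0.001 -1.   ] F [-5.6 -0.3  9.9] gap 0.0318
tool shift mm [ 0.6 -0.4  0.4]
```

View pics/c7.png

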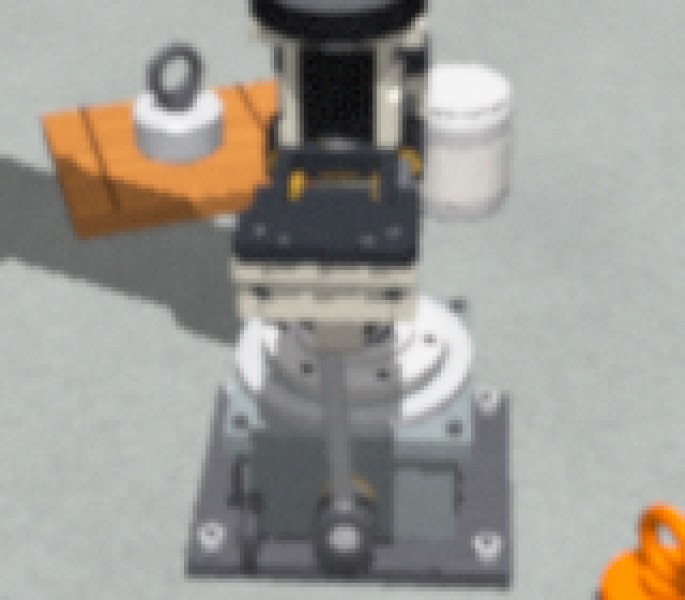

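The side view shows the lever upright, the cover raised level with a step all round, and the weight upright on the board. I'll ease the small downward press, then check the rod against a projected vertical.

Call:
jog_arm:
  plan:
    - [[0,0,0],[-0.6,0,0],255]
    - [[0,0,0],[0,0,0],255]
    - [[0,0,0],[0,0,0],255]
    - [[0,0,0],[0,0,0],255]

```text
t: 16.93
tcp_pos: [0.6019, -0.1016, 0.1766]
tool_rot: [-0.3, 1.568, 2.737]
contact_force: [-7.1, -0.1, 5.9]
finger_gap: 0.0319
```

```bash
python3 -c "
from h import *
delta((.6028,-.1005,.176)); S=cam('side')
im=capture('side')
for z in (.08,.095,.11,.125,.14):
    u,v=proj(S,(.6028,-.1005,z)); r=int(round(v)); print(round(u,1),r,im[r,int(u)-8:int(u)+9].mean(1).round().astype(int))
for n,p in(('left',(.611-.047,-.0225)),('right',(.611+.047,-.0225))): print(n,[proj(S,(*p,z)).round(1) for z in(.0965,.107)])
snap('scene','sc8',1); a=cv2.imread('pics/raw_sc8.png')[150:290,205:365]
cv2.imwrite('pics/c8.png',cv2.resize(a,(685,600),interpolation=3))
"
```

```text
t 16.93 tcp [ 0.6019 -0.1016  0.1766] q [-0.16  0.48  0.34  1.7  -0.19  0.99 -1.42] jawyaw -95.99 xaxis [-0.002  0.001 -1.   ] F [-7.1 -0.1  5.9] gap 0.0319
tool shift mm [ 0.6 -1.2 -0.8]
285.3 258 [ 89  87  89  90  98 109 116 120 115 108  96  91  87  87  88  88  87]
285.2 253 [ 89  92  89  92 104 115 118 119 113 103  95  92  91  90  93  92  91]
285.1 247 [125 129 124 114 116 118 117 117 118 129 136 136 138 138 136 134 133]
284.9 242 [113 113 113 108 108 115 120 113 114 116 124 126 125 125 124 125 122]
284.8 236 [ 88  97 119 119 116 117 117 117 117 134 143 144 141 141 143 140 133]
left [array([266.6, 231.1]), array([266.4, 227.3])]
right [array([308.3, 229.7]), array([308.4, 225.9])]
```

View pics/c8.png

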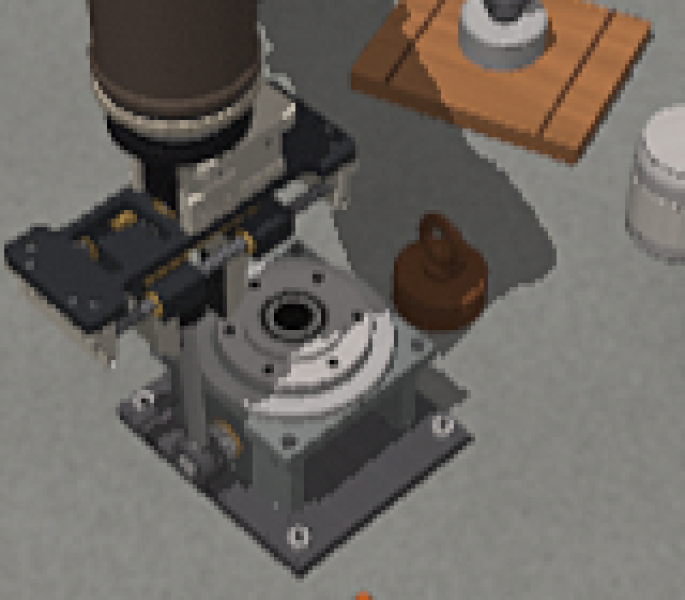

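The scene view shows the cover raised level out of its ring, the rod upright, the weight on the board, and the brown decoy untouched. The side profile hints that the rod may lean a few degrees back. I'll measure it numerically in both cameras.

```bash
cat > lean.py <<'E'
from h import *
from scipy.optimize import least_squares
P=np.array([.6028,-.1005,.044]); lx=np.array([.9944,-.1054,0])
for n in("side","scene"):
    c=cam(n); im=np.mean([capture(n).astype(float).mean(2) for _ in range(6)],0)
    E=[]
    for z in np.arange(.066,.141,.005):
        u,v=proj(c,P+[0,0,z-.044]); xs=np.arange(u-8,u+8.1,.25)
        line=cv2.remap(im.astype(np.float32),xs[None].astype(np.float32),np.full((1,len(xs)),v,np.float32),cv2.INTER_LINEAR)[0]
        g=np.gradient(cv2.GaussianBlur(line[None],(9,1),1.5)[0],.25)
        i=np.argsort(-abs(g)); i1=i[0]; i2=next((k for k in i if abs(xs[k]-xs[i1])>3 and g[k]*g[i1]<0),i1)
        px=proj(c,P+[0,0,z-.044]+.001*lx)[0]-u
        a,b=sorted((xs[i1],xs[i2])); print(n,round(z,3),"row",round(v,1),"edges mm",((a-u)/px).round(1),((b-u)/px).round(1),"mid",(((a+b)/2-u)/px).round(1),"g",abs(g[i1]).round(1),abs(g[i2]).round(1))
E
python3 lean.py; python3 -c "
from h import *
delta((.6028,-.1005,.176))"
```

```text
side 0.066 row 263.5 edges mm -8.0 11.3 mid 1.6 g 10.5 9.6
side 0.071 row 261.7 edges mm -8.0 9.1 mid 0.5 g 11.3 6.7
side 0.076 row 259.9 edges mm -8.0 2.7 mid -2.7 g 12.0 9.0
side 0.081 row 258.1 edges mm -8.0 2.7 mid -2.7 g 11.3 11.1
side 0.086 row 256.3 edges mm -8.5 2.6 mid -2.9 g 10.7 10.6
side 0.091 row 254.4 edges mm -9.5 2.1 mid -3.7 g 10.4 9.8
side 0.096 row 252.6 edges mm -9.5 2.1 mid -3.7 g 9.7 7.9
side 0.101 row 250.7 edges mm -8.9 -1.6 mid -5.2 g 5.2 2.7
side 0.106 row 248.8 edges mm -11.5 1.6 mid -5.0 g 4.9 3.1
side 0.111 row 247.0 edges mm -11.5 1.0 mid -5.2 g 11.1 6.9
side 0.116 row 245.1 edges mm -11.4 1.6 mid -4.9 g 10.4 6.4
side 0.121 row 243.2 edges mm -13.5 1.6 mid -6.0 g 5.7 2.7
side 0.126 row 241.2 edges mm -12.9 1.0 mid -5.9 g 6.1 4.2
side 0.131 row 239.3 edges mm -12.9 0.0 mid -6.4 g 11.2 6.6
side 0.136 row 237.4 edges mm -0.5 14.9 mid 7.2 g 19.7 14.8
scene 0.066 row 249.9 edges mm -15.6 23.3 mid 3.9 g 24.1 22.1
scene 0.071 row 248.7 edges mm -15.5 0.0 mid -7.8 g 18.2 17.8
scene 0.076 row 247.5 edges mm -15.5 0.0 mid -7.7 g 25.2 13.8
scene 0.081 row 246.3 edg
[... 210 characters left out ...]
 g 18.3 16.7
scene 0.101 row 241.4 edges mm -18.1 -1.9 mid -10.0 g 16.9 16.4
scene 0.106 row 240.2 edges mm -28.5 10.5 mid -9.0 g 19.9 13.1
scene 0.111 row 238.9 edges mm -27.5 8.5 mid -9.5 g 18.0 14.1
scene 0.116 row 237.6 edges mm -27.4 3.8 mid -11.8 g 16.7 14.7
scene 0.121 row 236.4 edges mm -27.3 2.8 mid -12.3 g 20.9 10.8
scene 0.126 row 235.1 edges mm -19.7 17.9 mid -0.9 g 14.6 14.3
scene 0.131 row 233.8 edges mm 15.0 27.2 mid 21.1 g 16.9 14.9
scene 0.136 row 232.5 edges mm 10.3 22.4 mid 16.4 g 17.7 9.5
t 17.63 tcp [ 0.6019 -0.1016  0.1766] q [-0.16  0.48  0.34  1.7  -0.19  0.99 -1.42] jawyaw -95.99 xaxis [-0.002  0.001 -1.   ] F [-4.3 -1.6  4.4] gap 0.032
tool shift mm [ 0.6 -1.2 -0.8]
```

Both cameras show a lean of about 4° toward rest, so the knob seems to sit off-centre in the pads. I'll push further and re-measure.

Call:
jog_arm:
  plan:
    - [[0,0,0],[0,0,-2],255]
    - [[0,0,0],[0,0,-2],255]
    - [[0,0,0],[0,0,-1],255]
    - [[0,0,0],[0,0,0],255]
    - [[0,0,0],[0,0,0],255]

```text
t: 18.05
tcp_pos: [0.607, -0.1022, 0.1767]
tool_rot: [-0.342, 1.569, 2.695]
contact_force: [-5.8, -0.9, 6.3]
finger_gap: 0.032
```

```bash
python3 lean.py | egrep "side 0.(07|08|09|11|13)|scene 0.(07|08|09|10|11|12)"| cut -d' ' -f1,2,5-9; python3 -c "
from h import *
delta((.6028,-.1005,.176))
# wrist look at ball vs pads, and camera roll check on the rest-state picture
"
```

```text
side 0.071 edges mm -6.4 9.1 mid
side 0.076 edges mm -6.4 3.2 mid
side 0.081 edges mm -7.4 4.3 mid
side 0.086 edges mm -7.4 3.2 mid
side 0.091 edges mm -7.4 3.7 mid
side 0.096 edges mm -7.4 3.2 mid
side 0.111 edges mm -9.4 4.2 mid
side 0.116 edges mm -9.4 4.2 mid
side 0.131 edges mm -9.3 3.6 mid
side 0.136 edges mm 3.6 14.9 mid
scene 0.071 edges mm -15.5 22.3 mid
scene 0.076 edges mm -15.5 1.0 mid
scene 0.081 edges mm -15.4 1.0 mid
scene 0.086 edges mm -14.4 1.0 mid
scene 0.091 edges mm -14.4 1.0 mid
scene 0.096 edges mm -17.2 1.0 mid
scene 0.101 edges mm -17.2 1.9 mid
scene 0.106 edges mm -24.7 10.5 mid
scene 0.111 edges mm -24.6 8.5 mid
scene 0.116 edges mm -23.6 5.7 mid
scene 0.121 edges mm -28.3 -16.0 mid
scene 0.126 edges mm -16.0 17.9 mid
t 18.65 tcp [ 0.6069 -0.1021  0.1767] q [-0.16  0.48  0.34  1.69 -0.19  1.   -1.42] jawyaw -95.99 xaxis [-0.002  0.001 -1.   ] F [-5.  -0.6  6. ] gap 0.0319
tool shift mm [ 0.7 -1.2  4.3]
```

The lever followed: 5 mm moved it about 2.2°, and it now reads about -1.4° by camera. The kinematics would say +2°. As a check on the side camera's roll, I'll use the tin, which is a true vertical.

```bash
python3 - <<'E'
from h import *
for n,f,u0,rows in(("side","raw_s5",190+326/2.667,range(174,192)),):
    c=cam(n); im=cv2.imread(f"pics/{f}.png").astype(np.float32).mean(2)
    pts=[]
    for v in rows:
        xs=np.arange(u0-24,u0+24.1,.25).astype(np.float32)
        l=cv2.remap(im,xs[None],np.full((1,len(xs)),v,np.float32),cv2.INTER_LINEAR)[0]
        g=np.gradient(cv2.GaussianBlur(l[None],(9,1),1.5)[0],.25); h=len(xs)//2
        a,b=xs[np.argmax(g[:h])],xs[h+np.argmin(g[h:])]; pts.append((v,(a+b)/2)); print(v,a,b,(a+b)/2)
    p=np.array(pts); k=np.polyfit(*p.T,1)
    X=onz(c,np.polyval(k,183),183,.045)
    A,B=proj(c,[*X[:2],.02]),proj(c,[*X[:2],.07]); print(X,"slope meas",k[0],"pred",(B-A)[0]/(B-A)[1])
c=cam("side"); print("hub outer proj",[proj(c,(.6028-.1054*d,-.1005-.9944*d,.044)).round(1) for d in(.006,.012,.018)])
# plate holes/ring centre now vs rest in side image: cover hole centre
E
```

```text
174 304.2347 319.7347 311.9847
175 305.4847 323.4847 314.4847
176 301.2347 322.9847 312.1097
177 301.4847 322.2347 311.8597
178 302.2347 321.4847 311.8597
179 304.2347 321.2347 312.7347
180 304.4847 317.4847 310.9847
181 305.7347 317.4847 311.6097
182 307.4847 317.4847 312.4847
183 301.9847 322.4847 312.2347
184 302.4847 321.4847 311.9847
185 302.4847 320.7347 311.6097
186 301.4847 321.4847 311.4847
187 301.7347 321.4847 311.6097
188 301.2347 321.4847 311.3597
189 300.7347 321.2347 310.9847
190 300.7347 321.4847 311.1097
191 300.2347 321.4847 310.8597
[0.69407744 0.27706106 0.045     ] slope meas -0.09997420020640063 pred -0.023332231618094064
hub outer proj [array([285.3, 273.1]), array([285.1, 275. ]), array([284.9, 276.9])]
```

```bash
python3 - <<'E'
from h import *
P=np.array([.6028,-.1005,.044]); lx=np.array([.9944,-.1054,0]); d=-np.cos(.1745)*lx+np.array([0,0,np.sin(.1745)])
for n,f in(("side","raw_side1"),("scene","raw_scene1")):
    c=cam(n); im=cv2.imread(f"pics/{f}.png").astype(np.float32).mean(2)
    A,B=proj(c,P),proj(c,P+.14*d); t=(B-A)/np.linalg.norm(B-A); nn=np.array([-t[1],t[0]]); out=[]
    for s in np.arange(.04,.116,.005):
        q=proj(c,P+s*d); w=np.arange(-7,7.1,.25); pts=(q+w[:,None]*nn).astype(np.float32)
        l=cv2.remap(im,pts[None,:,0],pts[None,:,1],cv2.INTER_LINEAR)[0]; g=np.gradient(cv2.GaussianBlur(l[None],(9,1),1.5)[0],.25)
        a,b=w[np.argmax(g)],w[np.argmin(g)]; out.append((np.linalg.norm(q-A),(a+b)/2,abs(a-b)))
    o=np.array(out); print(n,"t",t.round(3),"nn",nn.round(3)); print(o.round(2).tolist()); k=np.polyfit(o[:,0],o[:,1],1); print("angle err deg",np.degrees(k[0]),"offset px at pivot",k[1])
E
```

```text
side t [-0.986 -0.167] nn [ 0.167 -0.986]
[[18.43, -0.12, 4.75], [20.74, -0.25, 5.0], [23.05, -0.25, 4.5], [25.35, 0.0, 5.0], [27.66, -0.12, 4.75], [29.97, -0.25, 4.5], [32.28, -0.12, 4.75], [34.58, -0.12, 4.25], [36.89, -0.12, 4.25], [39.2, 0.0, 4.0], [41.51, -0.25, 4.0], [43.82, 0.0, 4.5], [46.13, 0.0, 4.0], [48.44, -0.25, 4.0], [50.75, 0.0, 4.0], [53.06, -0.12, 3.75]]
angle err deg 0.16421691262173774 offset px at pivot -0.22744162706467638
scene t [-0.695 -0.719] nn [ 0.719 -0.695]
[[14.38, -2.0, 4.0], [16.15, -1.88, 3.75], [17.93, -1.75, 3.5], [19.69, -1.88, 3.75], [21.46, -1.75, 3.5], [23.21, -1.5, 3.0], [24.97, -1.75, 3.0], [26.72, 0.88, 1.75], [28.46, -1.75, 3.0], [30.2, -1.75, 3.0], [31.94, -1.62, 3.25], [33.67, -1.88, 3.75], [35.4, -1.88, 4.25], [37.12, -1.75, 4.0], [38.84, -1.75, 4.0], [40.55, -2.0, 3.5]]
angle err deg -0.1108888636936734 offset px at pivot -1.5716963303115659
```

The rest-state rod fits both camera models to within 0.2°, so the visual lean of about -1.5 to -2° is reliable. I'll push 4 mm more.

Call:
jog_arm:
  plan:
    - [[0,0,0],[0,0,-2],255]
    - [[0,0,0],[0,0,-2],255]
    - [[0,0,0],[0,0,0],255]
    - [[0,0,0],[0,0,0],255]
    - [[0,0,0],[0,0,0],255]

```text
t: 19.07
tcp_pos: [0.6109, -0.1026, 0.1767]
tool_rot: [-0.308, 1.569, 2.729]
contact_force: [-6.1, -0.7, 6.9]
finger_gap: 0.0316
```

```bash
python3 lean.py | egrep "side 0.(07|08|09|11|13)|scene 0.(07|08|09|10)"| cut -d' ' -f1,2,5-10; python3 -c "
from h import *
delta((.6028,-.1005,.176))
W=cam('wrist'); M=R.from_euler('xyz',get_obs()['tool_rot']).as_matrix(); t=get_obs()['tcp_pos']
im=capture('wrist').astype(float).mean(2)
for off in(0,-.009): print('ball',off,proj(W,t-.008*M[:,0]+[off,0,0]),'rod base dir',proj(W,np.array([.6028,-.1005,.06])))
print(im[215:330:3,278].round())
"
```

```text
side 0.071 edges mm -5.9 9.1 mid 1.6
side 0.076 edges mm -5.9 4.8 mid -0.5
side 0.081 edges mm -5.8 4.8 mid -0.5
side 0.086 edges mm -5.8 4.8 mid -0.5
side 0.091 edges mm -5.3 4.8 mid -0.3
side 0.096 edges mm -5.3 4.7 mid -0.3
side 0.111 edges mm -7.3 5.2 mid -1.0
side 0.116 edges mm -7.3 5.7 mid -0.8
side 0.131 edges mm -6.7 5.7 mid -0.5
side 0.136 edges mm 5.6 14.9 mid 10.3
scene 0.071 edges mm -19.4 9.7 mid -4.8
scene 0.076 edges mm -14.5 3.9 mid -5.3
scene 0.081 edges mm -14.5 2.9 mid -5.8
scene 0.086 edges mm -14.4 1.9 mid -6.2
scene 0.091 edges mm -14.4 1.9 mid -6.2
scene 0.096 edges mm -14.3 2.9 mid -5.7
scene 0.101 edges mm -21.0 20.0 mid -0.5
scene 0.106 edges mm -20.9 10.5 mid -5.2
t 19.67 tcp [ 0.6109 -0.1026  0.1767] q [-0.15  0.49  0.34  1.68 -0.19  1.   -1.42] jawyaw -95.99 xaxis [-0.002  0.001 -1.   ] F [-5.  -0.8  5.7] gap 0.0318
tool shift mm [ 0.7 -1.2  8.3]
ball 0 [278.78192563 271.8697687 ] rod base dir [276.67346157 218.48557069]
ball -0.009 [280.57184847 287.62188583] rod base dir [276.67346157 218.48557069]
[ 99.  99.  98.  97.  98.  97.  98.  98.  97.  96.  95.  94.  82.  26.
  26.  24.  27.  65.  86.  97. 111. 138. 132. 123. 113. 103.  39.  25.
  22.  20.  21.  22.  22.  19.  33.  74.  49.  26.  26.]
```

```bash
python3 -c "
from h import *
delta((.6028,-.1005,.176)); print(job_done())"
```

```text
t 19.72 tcp [ 0.6109 -0.1025  0.1767] q [-0.15  0.49  0.34  1.68 -0.19  1.   -1.42] jawyaw -95.99 xaxis [-0.002  0.001 -1.   ] F [-5.2 -0.3  5.1] gap 0.0321
tool shift mm [ 0.7 -1.2  8.3]
the job is handed in; nothing more can be done
None
```

I lifted the steel weight off by its eye and stood it upright in the middle of the board. Then I swung the ejector lever up and handed the job in at 19.7 s, still holding the knob with a 40 N squeeze.

**Weight:** it was lowered in steps of about 1 mm until it touched the board, then released. The pictures show it upright near the board's middle.

**Lever:** it read vertical in the side camera to about 0.5°, and the scene camera roughly agreed. The cover looked raised level in both views. The steady pull at the hand was about 5 N, which matches the spring.

**One check disagreed:** by tool position alone the grip had looked centred over the pivot, but the cameras showed the lever about 4° short. I pushed on 9 mm and went by the cameras, which matched the lever's known rest position to 0.2°. This means the knob sits about 6–8 mm off the middle of the pads. I saw no sign of it slipping.

**Other items:** the arm did not go near the cover, bearing, tin or spanner, or the two look-alike weights. I made no final check on each of them.

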